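# Hold a set-screw collar on the flat of an indexed drive shaft

## Robot

A 7-joint arm with a two-finger parallel gripper is mounted at the origin on the work surface. World frame = base frame: x ahead of the robot, y to its left, z up, the work surface at z = 0. Lengths are in m, angles in degrees, forces in N, time in s.
With the tool pointing down it reaches from about 0.425 to 0.95 m from the base axis. Payload 16.7 kg.
Tool frame: the origin (TCP) lies between the finger pads; the fingertips stand 17 mm ahead of it and the grasp point (between the pads) lies 2 mm behind it; z points along the fingers, y is the direction in which the jaws open and shut (so a half turn about z gives the same grasp; the last joint's range is limited). The gripper opens to 94 mm and grips with 3 to 60 N. Pads are 16 mm wide; open, the fingers measure 119 mm over their backs; the gripper's body (75 mm by 177 mm) begins 78 mm behind the grasp point.
Start: joints at [-77.263, 24.414, 4.234, 92.017, -1.954, 63.644, -3.845], TCP at [0.245, 0.629, 0.222] pointing down, gripper open.
Joint ranges: [-163.25, 163.25], [-28.42, 122.38], [-70.27, 78.77], [12.13, 141.07], [-58.53, 238.53], [9.26, 117.41], [-156.51, 156.51]. Speed limits (degrees/s): [108.29, 108.29, 136.94, 136.94, 172.46, 172.46, 172.46].

## Interface

Orientations are given as [roll, pitch, yaw] about the fixed x, y, z axes, in that order (R = Rz(yaw) Ry(pitch) Rx(roll)).
In Python, from workcell import robot gives the robot as it stands.
- The arm moves only by the shell command python3 -m jog 'ROWS' [FORCE]. ROWS is JSON, a list of rows, each a list of 3 entries, a list of its own where there are three numbers: the turn, a rotation vector about the world's x, y, z in rad, then the shift along the world's x, y, z in m, then the closure, from 0 (fully open) to 1 (shut). In form: [[[wx, wy, wz], [tx, ty, tz], hand], ...]. A call has 1 to 10 rows; each row shifts and turns the pose as measured when the row begins; what a row does not reach is not made up. A row lasts 1/12 s, in which the tool goes at most 41.7 mm and 7.16 degrees, less where a joint would pass 70% of its speed; a pose out of reach is approached as far as the arm can. A call with a gripper value outside its range is refused whole. The fingers move at their own pace and stop on an object; FORCE is the grip in N (left out, the last holds). Time passes only in rows, so rows that do not move let the fingers close. It gives the time, the measured TCP pose, the force and the opening at its end, in the units of the state.
- robot.get_state(): the state, without advancing time (a new reading comes with each control period).
- robot.snapshot(name): name is "scene" or "side" or "wrist"; returns a dict with "image" (400x640x3 uint8, red, green, blue), "z_map" (400x640 float32, m along the optical axis (not along the pixel's ray), 0 where there is no reading), "camera_matrix" (3x3 intrinsics, pixels), "extrinsics" (4x4, takes a point from world to camera coordinates). Camera axes: x right, y down, z forward; pixel columns grow to the right and rows downward; lengths in m; the calibration is good to about 2 mm. A picture is of the moment at which its call begins.
- robot.finish_job(): hands the job in, once; it reports no verdict.
The state is a dict: "time": time; "qpos": joint angles; "dq": joint speeds; "joint_efforts": joint torques, N m; "tcp_pos": TCP position; "ee_rot": TCP orientation; "ft_force": force on the tool from outside, world axes, zero at the start; "torque": the same for the moment, N m; "opening": finger opening in m.
Only numpy, scipy, OpenCV 4.12 (cv2) and the standard library are available. Lean on these libraries where they do the work, as an engineer would, in place of code of your own. Each camera call takes 0.05 s, during which the arm holds its last target. There are 200 camera calls.

## Task

Turn the counter's black knob on the white-and-blue drive unit back to its zero stop; then grip the upright steel shaft on its flat, turn it until the flat squarely faces the yellow index mark, and let go. Bring the silver collar with the red-headed screw down over the shaft, screw on the flat's side, and finish while holding it: gripped, level, about half-way up the flat, the screw's tip pressed lightly against the flat. Leave the blue spacer ring and the amber bottle in place.

Things in the scene. Friction and masses are not known exactly. Their poses are not given: they have to be found in the camera images.
- drive: Drive unit, fixed: white housing 200 x 320 mm (x, y), blue deck on top, 100 mm high. Origin: centre of its underside; x points from its front (about towards the robot) to its back, y to its left, z up. Knob axis at y = -85 mm, shaft axis at y = +85 mm, both at x = 0. A yellow index mark lies on the deck in front (-x) of the shaft, a yellow zero mark in front of the knob.
- counter (a joint): Angle of the black counter knob, rad: 0 at its zero stop (white pointer towards the yellow mark, along the drive's -x), growing as it turns clockwise seen from above; it goes back to zero anticlockwise. Starts at 0.6 to 1.3; stays where left (friction about 0.04 N m).
- counter_grip (a point): Point on the knob's vertical axis at the height to grip, 37 mm above the deck and 7 mm below the knob's top. The grip is a bar 14 mm thick, 42 mm long and 32 mm tall; this frame turns with it, x along the bar; pointer towards its -x.
- shaft (a joint): Angle of the upright shaft, rad: 0 when the flat squarely faces the yellow index mark (the drive unit's -x), growing anticlockwise seen from above. It starts 0.5 to 1.3 and stays where it is left (friction about 0.08 N m).
- shaft_top (a point): Centre of the steel shaft's top end, on its axis, 76 mm above the deck; a red line there points to the flat. Round, 22 mm in diameter; the flat, 6 mm from the axis, runs from the top down 45 mm. Below it 25 mm fully round, then a bearing ring, 40 mm wide, 6 mm high. Frame turns with it: the flat faces -x. Gripped with a finger on the flat it is 17 mm thick, else up to 22 mm.
- shaft_flat (a point): Middle of the flat, on its surface, 22.5 mm below the shaft's top. The frame turns with the shaft; the flat faces its -x.
- collar_center (a point): Centre (half-way up) of the loose silver collar, 90 to 140 g, lying flat on the table: ring 44 mm outside, 27 mm bore, 28 mm tall, with two grip flats 22 mm long on its +y and -y sides, 46 mm apart. A set screw goes through its -x side; the red head, 13 mm wide, stands out to 33 mm from the axis. z is the ring's axis, up.
- collar_tip (a point): Inner tip (5 mm wide) of the collar's set screw, half-way up, 8 mm from the collar's axis on its -x side, pointing to its +x; frame parallel to the collar's. The collar passes over the shaft only with the screw on the flat; when they are concentric, 2 mm of play is left between tip and flat.
- spacer: Bystander: loose blue plastic spacer ring, 46 mm outer diameter, 22 mm tall, without screw; it may lie in either of two places that it shares with the collar. Origin at the centre of its underside.
- reagent: Bystander: loose amber bottle, 52 mm in diameter, 120 mm tall, origin at the centre of its underside.
Not all that is in view belongs to the job. What is meant by the part that bears collar_center is not brown, and is the smaller of those in its own colour.

How it is judged (in metres and radians):
On the way, in this order (a step that is already met when the one before it is completed fails the run):
1. the counter knob is back at its zero stop (value of joint counter below 0.08 rad), for 0.2 s.
2. the fingers hold the shaft with its flat facing the index mark (value of joint shaft between -0.14 and 0.14 rad and contact force between the fingers and shaft above 2 N), for 0.2 s.
At the end, for the whole second after the job is handed in: Knob within 0.12 rad of its stop, flat within 0.18 rad of the index; collar gripped (over 2 N), at rest, level within 0.14 rad, its screw tip within 13 mm of the middle of the flat, turned within 0.26 rad of the flat and pressing on the shaft with 0.4 to 20 N (value of joint counter below 0.12 rad and value of joint shaft between -0.18 and 0.18 rad and distance between collar_tip and shaft_flat below 0.013 m and angle between the x axis of collar_tip and the x axis of shaft_flat, either way round below 0.26 rad and angle between collar_center's own z axis and vertical below 0.14 rad and contact force between the fingers and collar above 2 N and contact force between collar and shaft between 0.4 and 20 N and linear speed of collar below 0.02 m/s); the arm keeps its last pose, push and grip.
It fails at once if the blue spacer ring is pushed or carried away from its place (more than 30 mm) (distance of spacer from where it was at the start of the episode above 0.03 m).
It fails at once if the amber bottle is pushed or carried away from its place (more than 30 mm) (distance of reagent from where it was at the start of the episode above 0.03 m).
It also fails if it takes over 72 s, if anything falls off the work surface, if the arm or the gripper's body presses on something with over 40 N, if the wrist force passes 120 N, or if a joint passes its speed limit or range.

## Working session

There is one attempt and no reset: what is moved stays moved. The work goes in short steps, Python scripts to look and compute and a shell command to move; the robot and the scene stay as the last step left them, time stands still between calls to the robot, and variables do not carry over. Pictures are saved under pics/ and viewed, about 8 in all and at most 12, crops included, and the job is handed in when it is done.

```bash
ls; mkdir -p pics
cat > h.py <<'E'
import numpy as np, cv2
from workcell import robot
def snap(n):
    return robot.snapshot(n)
def save(img,name,scale=1):
    if scale!=1: img=cv2.resize(img,None,fx=scale,fy=scale,interpolation=cv2.INTER_CUBIC)
    cv2.imwrite('pics/'+name,img[:,:,::-1])
def ray(s,u,v,z):
    "pixel -> world point on plane height z"
    K=np.array(s['camera_matrix']);T=np.array(s['extrinsics']);R,t=T[:3,:3],T[:3,3]
    c=-R.T@t; d=R.T@np.linalg.inv(K)@np.array([u,v,1.0])
    return c+d*(z-c[2])/d[2]
def pts(s):
    "world points of whole depth map"
    K=np.array(s['camera_matrix']);T=np.array(s['extrinsics']);R,t=T[:3,:3],T[:3,3]
    Z=s['z_map'];v,u=np.indices(Z.shape)
    P=np.stack([(u-K[0,2])/K[0,0]*Z,(v-K[1,2])/K[1,1]*Z,Z],-1)
    W=(P-t)@R; W[Z==0]=np.nan
    return W
E
python3 - <<'E'
from h import *
a=snap('scene');b=snap('side')
np.savez('s0.npz',**a);np.savez('s1.npz',**b)
save(np.vstack([a['image']]),'a.png');save(b['image'],'b.png')
for s in(a,b):
    T=s['extrinsics'];print(-T[:3,:3].T@T[:3,3],T[2,:3])
print(robot.get_state())
E
```

```text
pics
[0.81336524 0.33124764 0.87208484] [-0.24433179 -0.45642009 -0.85555986]
[ 0.26977903 -0.82293403  0.70251618] [ 0.31212936  0.73889226 -0.59717125]
{'time': 0.1, 'qpos': array([-77.26204213,  24.44737988,   4.23286269,  92.04637123,
        -1.95422709,  63.64513824,  -3.84654303]), 'dq': array([ 0.00355629, -0.03086354,  0.13881054, -0.12818874,  0.05202196,
        0.02146676,  0.0144258 ]), 'joint_efforts': array([ 6.13317563e-03, -9.37468100e+01,  3.67651172e+00, -4.55040550e+01,
       -4.85012925e-02,  1.68578897e-02,  8.08427330e-05]), 'tcp_pos': array([0.24513714, 0.62851861, 0.22184805]), 'ee_rot': array([-1.79933492e+02,  4.92340082e-03,  1.58691103e+02]), 'ft_force': array([-0.76320963,  0.46956149,  0.74309605]), 'torque': array([ 0.00518168, -0.00400054, -0.06728376]), 'opening': 0.09412340103942639}
```

View pics/a.png

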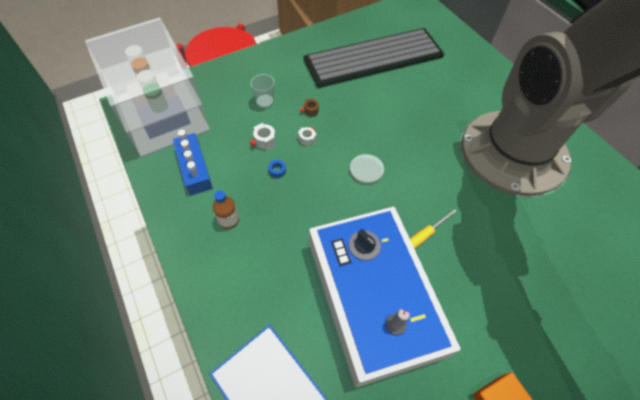

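View pics/b.png

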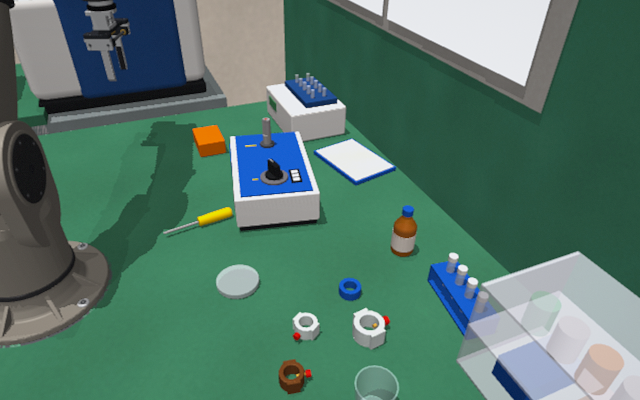

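Side view: collar candidates are large silver (370,328), small silver (306,326, red head at 296,336) and brown (292,376). The blue spacer is at (350,289) and the bottle at (404,235). In the scene view these are (263,136), (307,136), (311,107), (277,169) and (226,210). By the description the small silver one is the collar. The knob is at side (273,170) and the shaft at (267,133).

Run:
```python
from h import *
a=dict(np.load('s0.npz'));b=dict(np.load('s1.npz'))
def crop(s,u,v,w,h,k): return cv2.resize(s['image'][v:v+h,u:u+w],None,fx=k,fy=k,interpolation=cv2.INTER_CUBIC)
save(np.vstack([np.hstack([crop(b,225,105,100,75,4),crop(b,270,270,100,75,4)]),
 np.hstack([crop(a,320,210,130,130*3//4,4)[:300,:400] if 0 else crop(a,330,220,100,75,4),crop(a,360,280,100,75,4)])]),'c.png')
for n,s in(('scene',a),('side',b)):
    W=pts(s);hsv=cv2.cvtColor(s['image'],cv2.COLOR_RGB2HSV)
    z=W[...,2]
    # deck top blue
    m=((hsv[...,0]>100)&(hsv[...,0]<125)&(hsv[...,1]>150)&(abs(z-.1)<.012)).astype(np.uint8)
    cs,_=cv2.findContours(m,0,2);c=max(cs,key=cv2.contourArea)
    P=np.array([ray(s,u,v,.1)[:2] for u,v in c[:,0]],np.float32)
    print(n,'deck',cv2.minAreaRect(P*1000),np.nanmedian(z[m>0]))
    # top of housing incl. white: all points z~.1
    m2=((abs(z-.1)<.006)).astype(np.uint8);m2=cv2.morphologyEx(m2,2,np.ones((3,3)))
    cs,_=cv2.findContours(m2,0,2);c=max(cs,key=cv2.contourArea)
    P=np.array([ray(s,u,v,.1)[:2] for u,v in c[:,0]],np.float32)
    print(n,'top',cv2.minAreaRect(P*1000))
    boxes={'scene':{'small':(293,123,325,149),'large':(248,118,280,152),'brown':(300,95,322,117)},'side':{'small':(288,308,325,346),'large':(350,305,392,350),'brown':(275,356,315,394)}}[n]
    for k,(u0,v0,u1,v1) in boxes.items():
        ww=W[v0:v1,u0:u1].reshape(-1,3);hh=hsv[v0:v1,u0:u1].reshape(-1,3)
        q=ww[(ww[:,2]>.02)&(ww[:,2]<.06)]
        zt=np.nanpercentile(q[:,2],90);q=q[q[:,2]>zt-.004]
        r=ww[(ww[:,2]>.006)&((hh[:,0]<8)|(hh[:,0]>172))&(hh[:,1]>180)&(hh[:,2]>130)]
        print(n,k,'top z',zt,'rect',cv2.minAreaRect((q[:,:2]*1000).astype(np.float32)),'red',np.median(r,0) if len(r) else 0,len(r))
    y=(hsv[...,0]>22)&(hsv[...,0]<35)&(hsv[...,1]>120)&(hsv[...,2]>150)&(z>.09)&(z<.115)
    nn,l,st,ce=cv2.connectedComponentsWithStats(y.astype(np.uint8))
    for i in range(1,nn):
        if st[i,4]>3: print('yellow',ce[i],st[i,4],ray(s,*ce[i],.1))
```

```text
scene deck ((562.8961791992188, 157.71507263183594), (294.8734436035156, 165.30343627929688), 77.83329010009766) 0.09937086560551196
scene top ((564.486572265625, 158.35101318359375), (315.7953186035156, 196.51315307617188), 77.66255187988281)
scene small top z 0.029502790994997478 rect ((476.41241455078125, -307.5419006347656), (40.23939514160156, 46.46503829956055), 61.434391021728516) red 0 0
scene large top z 0.0382101236284087 rect ((580.263427734375, -359.34954833984375), (56.232242584228516, 62.80765914916992), 0.8938261866569519) red [ 0.61789544 -0.35191666  0.0242949 ] 11
scene brown top z 0.029285433552700663 rect ((413.38702392578125, -397.2579040527344), (47.93125534057617, 41.74968338012695), 76.52543640136719) red [ 0.44093468 -0.39897485  0.01814966] 5
yellow [417.08333333 317.79166667] 24 [0.53681932 0.24947667 0.1       ]
side deck ((562.4198608398438, 158.027587890625), (303.7872619628906, 166.79258728027344), 77.74488067626953) 0.10168180436094451
side top ((558.8008422851562, 151.00094604492188), (322.2476501464844, 197.28109741210938), 77.73983001708984)
side small top z 0.03026356579146247 rect ((474.4331359863281, -307.203125), (47.93291473388672, 42.983924865722656), 86.42642211914062) red [ 0.45082103 -0.32447699  0.0196317 ] 30
side large top z 0.039505683042781306 rect ((579.1895751953125, -359.9259948730469), (57.36597442626953, 63.90679168701172), 3.9410109519958496) red [ 0.61857446 -0.35810075  0.02630381] 33
side brown top z 0.030205838220569124 rect ((412.78289794921875, -396.7079162597656), (46.3344841003418, 42.74738693237305), 79.27246856689453) red [ 0.44114786 -0.40493093  0.01957782] 33
yellow [252. 145.] 7 [0.54148532 0.25332134 0.1       ]
yellow [255. 179.] 5 [0.50023826 0.08661481 0.1       ]
```

View pics/c.png

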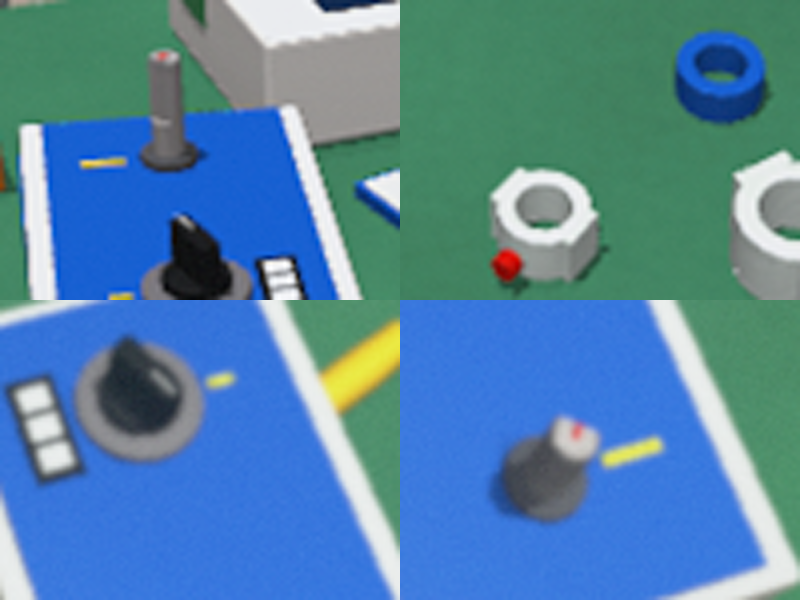

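The crop (top right) confirms the choice: the small silver ring, about 44–46 mm across and 29 mm tall, with two flats and a red screw. Next I work out the knob and shaft angles from the same data.

Run:
```python
from h import *
a=dict(np.load('s0.npz'));b=dict(np.load('s1.npz'))
yaw=np.radians(-12.3);C=np.array([.5625,.158]);Y=np.array([-np.sin(yaw),np.cos(yaw)])
print('knob',C-.085*Y,'shaft',C+.085*Y)
K=C-.085*Y;S=C+.085*Y
for n,s in(('scene',a),('side',b)):
    W=pts(s);hsv=cv2.cvtColor(s['image'],cv2.COLOR_RGB2HSV);z=W[...,2]
    d=np.hypot(W[...,0]-K[0],W[...,1]-K[1])
    m=(d<.035)&(z>.137)&(z<.152); uv=np.argwhere(m)[:,::-1]
    P=np.array([ray(s,u,v,.144)[:2] for u,v in uv]);r=cv2.minAreaRect((P*1000).astype(np.float32));
    w=m&(hsv[...,2]>120); pw=[ray(s,u,v,.144)[:2] for u,v in np.argwhere(w)[:,::-1]]
    ev,V=np.linalg.eigh(np.cov(P.T));print(n,'knob',len(P),P.mean(0),r,'dir',np.degrees(np.arctan2(V[1,1],V[0,1])),'white',np.mean(pw,0) if pw else 0,len(pw), 'zmax',np.nanmax(z[d<.03]))
    d=np.hypot(W[...,0]-S[0],W[...,1]-S[1])
    m=(d<.03)&(z>.165); P=np.array([ray(s,u,v,.176)[:2] for u,v in np.argwhere(m)[:,::-1]])
    I=s['image'].astype(int); red=m&(I[...,0]-I[...,1]>40); Q=np.array([ray(s,u,v,.176)[:2] for u,v in np.argwhere(red)[:,::-1]])
    print(n,'shaft',len(P),(P.min(0)+P.max(0))/2,'red',len(Q),Q.mean(0) if len(Q) else 0,np.round(Q*1000).tolist())
```

```text
knob [0.54439242 0.07495113] shaft [0.58060758 0.24104887]
scene knob 146 [0.54550033 0.07587524] ((546.0694580078125, 75.55738830566406), (15.436835289001465, 41.87855911254883), 10.950215339660645) dir 99.85568922617051 white [0.54340133 0.07202275] 15 zmax 0.14606727152584492
scene shaft 125 [0.58267503 0.24089225] red 10 [0.57844588 0.23937421] [[577.0, 237.0], [575.0, 238.0], [579.0, 238.0], [578.0, 239.0], [576.0, 239.0], [580.0, 239.0], [579.0, 240.0], [577.0, 241.0], [581.0, 241.0], [580.0, 241.0]]
side knob 82 [0.54198769 0.07037916] ((542.119384765625, 71.13240814208984), (18.421918869018555, 52.14979553222656), 8.553759574890137) dir 95.87345775813498 white [0.54044688 0.0891682 ] 14 zmax 0.14806549888432907
side shaft 54 [0.57653676 0.23204507] red 5 [0.58005441 0.24334155] [[581.0, 247.0], [583.0, 246.0], [576.0, 242.0], [579.0, 241.0], [581.0, 240.0]]
```

```bash
python3 -m jog '[[[0,0,-0.065],[0.019,-0.0346,0.006],0],[[0,0,-0.065],[0.019,-0.0346,0.006],0],[[0,0,-0.065],[0.019,-0.0346,0.006],0],[[0,0,-0.065],[0.019,-0.0346,0.006],0],[[0,0,-0.065],[0.019,-0.0346,0.006],0],[[0,0,-0.065],[0.019,-0.0346,0],0],[[0,0,-0.065],[0.019,-0.0346,0],0],[[0,0,-0.065],[0.019,-0.0346,0],0],[[0,0,-0.065],[0.019,-0.0346,0],0],[[0,0,-0.065],[0.019,-0.0346,0],0]]' 20
```

```text
time: 0.93
tcp_pos: [0.4317, 0.272, 0.2484]
ee_rot: [-179.6, -0.2, 120.7]
ft_force: [0.9, -0.0, 0.1]
opening: 0.0935
```

```bash
python3 -m jog '[[[0,0,-0.06],[0.019,-0.033,0],0],[[0,0,-0.06],[0.019,-0.033,0],0],[[0,0,-0.06],[0.019,-0.033,0],0],[[0,0,-0.06],[0.019,-0.033,0],0],[[0,0,-0.06],[0.019,-0.033,0],0],[[0,0,-0.06],[0.017,-0.031,0],0],[[0,0,0],[0,0,0],0]]'
python3 - <<'E'
from h import *
s=snap('wrist');np.savez('s2.npz',**s);save(s['image'],'w1.png')
T=s['extrinsics'];print(-T[:3,:3].T@T[:3,3],T[2,:3]);print(robot.get_state()['tcp_pos'],robot.get_state()['ee_rot'])
E
```

```text
time: 1.52
tcp_pos: [0.5484, 0.057, 0.249]
ee_rot: [-179.7, -0.2, 98.3]
ft_force: [-0.7, -0.6, -0.7]
opening: 0.0941
[0.53755502 0.13168399 0.41103179] [ 0.03262897 -0.25322749 -0.96685634]
[0.54731023 0.05956196 0.24870686] [-179.68172754   -0.22143821   98.51386321]
```

View pics/w1.png

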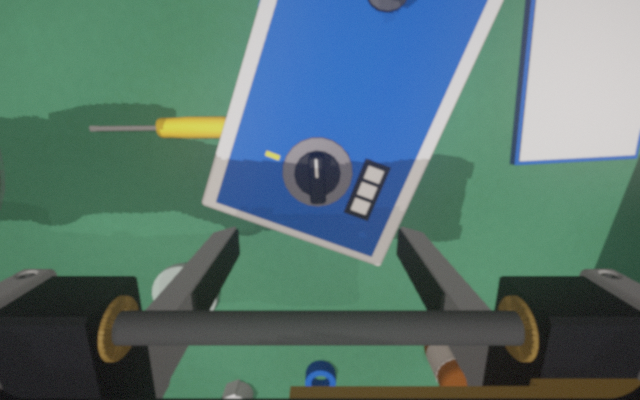

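Wrist view: the knob disc is centred at about (318,172), with the white pointer up the image from (318,178) to (316,160) and the yellow mark at (272,155). The bar lines up well with the jaws. I measure it here.

Run:
```python
from h import *
s=dict(np.load('s2.npz'));W=pts(s);z=W[...,2];hsv=cv2.cvtColor(s['image'],cv2.COLOR_RGB2HSV)
u0,v0,u1,v1=280,130,356,212
sub=np.zeros(z.shape,bool);sub[v0:v1,u0:u1]=1
m=sub&(z>.135);P=np.array([ray(s,u,v,.144)[:2] for u,v in np.argwhere(m)[:,::-1]])
r=cv2.minAreaRect((P*1000).astype(np.float32));ev,V=np.linalg.eigh(np.cov(P.T));print(len(P),P.mean(0),r,np.degrees(np.arctan2(V[1,1],V[0,1])))
w=sub&(hsv[...,1]<60)&(hsv[...,2]>150)&(z>.135);Q=np.array([ray(s,u,v,.144)[:2] for u,v in np.argwhere(w)[:,::-1]])
ev,V=np.linalg.eigh(np.cov(Q.T));print('white',len(Q),Q.mean(0),np.degrees(np.arctan2(V[1,1],V[0,1])))
g=sub&(hsv[...,1]<90)&(z>.1)&(z<.125);c=cv2.minEnclosingCircle(np.argwhere(g)[:,::-1].astype(np.float32));print('disc',c,ray(s,*c[0],np.nanmedian(z[g])),np.nanmedian(z[g]))
# deck yaw
m=((hsv[...,0]>100)&(hsv[...,0]<125)&(hsv[...,1]>150)&(abs(z-.1)<.01)).astype(np.uint8)
```

```text
780 [0.54339638 0.07664835] ((543.4547729492188, 76.20106506347656), (13.763033866882324, 41.597312927246094), 11.205814361572266) 101.30930215826525
white 50 [0.54127939 0.08759888] 101.40055374980278
disc ((317.5, 183.0), 46.80020523071289) [0.54550758 0.06590216 0.10584557] 0.1058455704360736
```

```bash
python3 -m jog '[[[0,0,0.049],[-0.004,0.017,-0.01],0.4],[[0,0,0],[0,0,-0.035],0.4],[[0,0,0],[0,0,-0.035],0.4],[[0,0,0],[0,0,-0.025],0.4],[[0,0,0],[0,0,-0.006],0.4],[[0,0,0],[0,0,0],0.4]]'; python3 -c "
from h import *
t=robot.get_state();print(t['tcp_pos'],t['ee_rot'])"
```

```text
time: 2.07
tcp_pos: [0.5396, 0.0863, 0.1322]
ee_rot: [-179.7, -0.4, 102.5]
ft_force: [0.4, -0.1, -0.0]
opening: 0.0582
[0.53961102 0.08630598 0.13217627] [-179.68605914   -0.42715999  102.48366414]
```

```bash
python3 -m jog '[[[0,0,-0.02],[0.0038,-0.0098,0.0025],0.4],[[0,0,0],[0,0,0],0.4],[[0,0,0],[0,0,0],0.4]]'; python3 -m jog '[[[0,0,0],[0,0,0],1],[[0,0,0],[0,0,0],1],[[0,0,0],[0,0,0],1],[[0,0,0],[0,0,0],1],[[0,0,0],[0,0,0],1],[[0,0,0],[0,0,0],1]]' 20
```

```text
time: 2.32
tcp_pos: [0.5438, 0.0783, 0.137]
ee_rot: [-179.7, -0.5, 101.5]
ft_force: [-0.3, 0.1, 0.2]
opening: 0.0561
time: 2.82
tcp_pos: [0.546, 0.0787, 0.141]
ee_rot: [179.9, -0.6, 101.5]
ft_force: [-1.0, -0.6, -0.3]
opening: 0.0197
```

```bash
python3 -m jog '[[[0,0,0],[0,0,-0.003],1],[[0,0,0],[0,0,-0.002],1],[[0,0,0],[0,0,-0.001],1],[[0,0,0],[0,0,-0.001],1]]' 25
```

```text
time: 3.15
tcp_pos: [0.5441, 0.0782, 0.137]
ee_rot: [-179.9, -0.8, 101.4]
ft_force: [-8.9, -0.9, 24.2]
opening: 0.0137
```

```bash
python3 -m jog '[[[0,0,0.1],[0,0,0],1],[[0,0,0.1],[0,0,0],1],[[0,0,0.1],[0,0,0],1],[[0,0,0.1],[0,0,0],1],[[0,0,0.1],[0,0,0],1],[[0,0,0.1],[0,0,0],1],[[0,0,0.1],[0,0,0],1],[[0,0,0.1],[0,0,0],1]]'
```

```text
time: 3.82
tcp_pos: [0.5417, 0.0766, 0.1372]
ee_rot: [-179.6, -0.9, 149.1]
ft_force: [-2.5, -1.4, 5.0]
opening: 0.0141
```

Turned 47.7° so far; about 19° more to the stop, plus a little.

```bash
python3 -m jog '[[[0,0,0.1],[0,0,0],1],[[0,0,0.1],[0,0,0],1],[[0,0,0.08],[0,0,0],1],[[0,0,0.05],[0,0,0],1],[[0,0,0.03],[0,0,0],1],[[0,0,0.03],[0,0,0],1]]';python3 -c "
from h import *
t=robot.get_state();print(t['torque'])"
```

```text
time: 4.32
tcp_pos: [0.5413, 0.0754, 0.1372]
ee_rot: [-179.6, -0.9, 172.7]
ft_force: [-0.3, 0.3, 1.9]
opening: 0.0145
[ 0.19615399 -0.0350435  -0.63532644]
```

Torque of 0.64 N m shows the stop is reached. I hold briefly, then release and rise.

```bash
python3 -m jog '[[[0,0,0],[0,0,0],1],[[0,0,0],[0,0,0],1],[[0,0,0],[0,0,0],1],[[0,0,-0.02],[0,0,0],0.4],[[0,0,0],[0,0,0],0.4],[[0,0,0],[0,0,0],0.3],[[0,0,0],[0,0,0.01],0.3],[[0,0,0],[0,0,0.035],0.2],[[0,0,0],[0,0,0.04],0.2],[[0,0,0],[0,0,0.04],0]]'
python3 -m jog '[[[0,0,-0.1],[0.005,0.02,0.005],0],[[0,0,-0.1],[0.005,0.02,0.005],0],[[0,0,-0.1],[0.005,0.02,0],0],[[0,0,-0.1],[0.005,0.015,0],0],[[0,0,0],[0,0,0],0]]'
python3 - <<'E'
from h import *
s=snap('wrist');np.savez('s3.npz',**s);save(s['image'][:290],'w2.png')
print(robot.get_state()['tcp_pos'],robot.get_state()['ee_rot'])
E
```

```text
time: 5.15
tcp_pos: [0.5357, 0.074, 0.2596]
ee_rot: [-179.1, -1.7, 171.3]
ft_force: [1.2, 0.2, 0.9]
opening: 0.0579
time: 5.57
tcp_pos: [0.5595, 0.151, 0.2855]
ee_rot: [-179.8, -1.0, 147.1]
ft_force: [0.3, 0.4, -0.6]
opening: 0.0913
[0.55923258 0.1496325  0.28541492] [-179.75835083   -1.01920916  147.41338327]
```

View pics/w2.png

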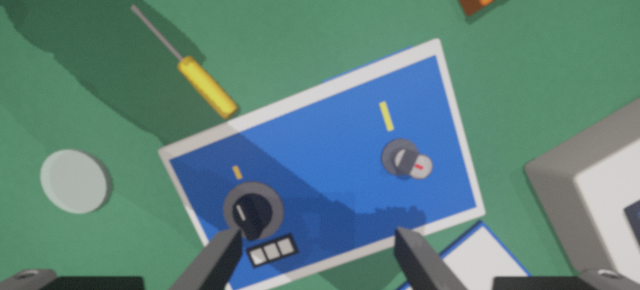

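Wrist view: the knob's white pointer (239,212) now points at its yellow mark (237,172). The shaft top is at about (421,167), with its red line running left from it at (417,166), and the index mark is at (387,116). I measure the deck, index mark, knob pointer and red line.

Run:
```python
from h import *
s=dict(np.load('s3.npz'));W=pts(s);z=W[...,2];hsv=cv2.cvtColor(s['image'],cv2.COLOR_RGB2HSV);I=s['image'].astype(int)
def sel(m,h): return np.array([ray(s,u,v,h)[:2] for u,v in np.argwhere(m)[:,::-1]])
def pca(P): ev,V=np.linalg.eigh(np.cov(P.T)); return np.degrees(np.arctan2(V[1,1],V[0,1]))%180
B=lambda u0,v0,u1,v1:(np.indices(z.shape)[1]>=u0)&(np.indices(z.shape)[1]<u1)&(np.indices(z.shape)[0]>=v0)&(np.indices(z.shape)[0]<v1)
y=B(370,95,400,135)&(hsv[...,0]>20)&(hsv[...,0]<38)&(hsv[...,1]>100)&(hsv[...,2]>140);P=sel(y,.1);print('index',P.mean(0),pca(P),len(P))
y=B(228,160,246,184)&(hsv[...,0]>15)&(hsv[...,0]<38)&(hsv[...,1]>100)&(hsv[...,2]>80);P=sel(y,.1);print('zero',P.mean(0),pca(P),len(P))
t=B(400,145,440,185)&(z>.168);P=sel(t,.176);print('top',len(P),cv2.minEnclosingCircle((P*1000).astype(np.float32)),(P.max(0)+P.min(0))/2,np.nanmedian(z[t]))
r=B(400,145,440,185)&(I[...,0]-I[...,1]>40);Q=sel(r,.176);print('red',len(Q),Q.mean(0),pca(Q))
k=B(215,180,270,235)&(z>.135);P=sel(k,.144);print('knob',len(P),P.mean(0),pca(P))
w=B(228,195,250,228)&(hsv[...,1]<80)&(hsv[...,2]>110)&(z>.135);P=sel(w,.144);print('white',len(P),P.mean(0) if len(P) else 0,pca(P) if len(P)>2 else 0)
m=((hsv[...,0]>100)&(hsv[...,0]<125)&(hsv[...,1]>150)&(abs(z-.1)<.02)&(np.indices(z.shape)[0]<290)).astype(np.uint8)
cs,_=cv2.findContours(m,0,2);c=max(cs,key=cv2.contourArea)[:,0]
print('deck',cv2.minAreaRect(np.array([ray(s,*p,.1)[:2]*1000 for p in c],np.float32)))
# crop for look
save(s['image'][130:200,370:450],'w2c.png',5)
```

```text
index [0.53524265 0.25105655] 167.94117855127357 91
zero [0.49898721 0.08492302] 168.14832744769382 40
top 480 ((578.7268676757812, 240.68077087402344), 11.193399429321289) [0.57888535 0.24055398] 0.17527996262142417
red 38 [0.57834331 0.24048948] 36.994068121823574
knob 690 [0.54107996 0.0738105 ] 126.0458996497537
white 46 [0.53312411 0.07761814] 168.30871444347437
deck ((561.4229736328125, 158.5379180908203), (295.28790283203125, 165.5679168701172), 77.91865539550781)
```

```bash
python3 -m jog '[[[-0.009,-0.015,-0.07],[0.004,0.02,-0.01],0.4],[[0,0,-0.09],[0.005,0.025,-0.01],0.4],[[0,0,-0.09],[0.005,0.02,-0.01],0.4],[[0,0,-0.07],[0.004,0.015,0],0.4],[[0,0,0],[0,0,0],0.4],[[0,0,0],[0,0,0],0.4]]'
```

```text
time: 6.12
tcp_pos: [0.5772, 0.2261, 0.2567]
ee_rot: [-179.8, 0.2, 128.9]
ft_force: [0.0, -0.5, 0.2]
opening: 0.0583
```

```bash
python3 -m jog '[[[0,0,-0.03],[0.003,0.013,0],0.4],[[0,0,0],[0,0,0],0.4],[[0,0,0],[0,0,-0.02],0.4],[[0,0,0],[0,0,-0.025],0.4]]'
```

```text
time: 6.45
tcp_pos: [0.5825, 0.2344, 0.2169]
ee_rot: [179.9, 0.3, 127.6]
ft_force: [0.3, 0.1, -0.4]
opening: 0.0562
```

```bash
python3 -m jog '[[[0,0,0],[-0.001,0.007,0],0.4],[[0,0,0],[0,0,0],0.4],[[0,0,0],[0,0,-0.02],0.4],[[0,0,0],[0,0,-0.025],0.4],[[0,0,0],[0,0,-0.015],0.4],[[0,0,0],[0,0,0],0.4]]'
```

```text
time: 6.95
tcp_pos: [0.5821, 0.2361, 0.1593]
ee_rot: [179.8, 0.4, 127.9]
ft_force: [-0.4, -0.1, 0.0]
opening: 0.0565
```

```bash
python3 -m jog '[[[0,0,0],[-0.001,0.006,-0.005],0.4],[[0,0,0],[0,0.001,-0.002],0.4],[[0,0,0],[0,0,0],0.5]]'; python3 -m jog '[[[0,0,0],[0,0,-0.001],0.9],[[0,0,0],[0,0,-0.001],0.9],[[0,0,0],[0,0,-0.001],0.9],[[0,0,0],[0,0,-0.001],0.9],[[0,0,0],[0,0,-0.001],0.9],[[0,0,0],[0,0,-0.001],0.9]]' 20
```

```text
time: 7.2
tcp_pos: [0.5825, 0.2433, 0.1559]
ee_rot: [179.6, 0.4, 128.0]
ft_force: [0.4, -0.7, 0.9]
opening: 0.0521
time: 7.7
tcp_pos: [0.5823, 0.2427, 0.1532]
ee_rot: [179.6, 0.4, 128.0]
ft_force: [-14.6, -7.6, 26.5]
opening: 0.0168
```

```bash
python3 -m jog '[[[0,0,-0.1],[0,0,0],0.9],[[0,0,-0.1],[0,0,0],0.9],[[0,0,-0.1],[0,0,0],0.9],[[0,0,-0.1],[0,-0.001,0],0.9],[[0,0,-0.1],[0,0,0],0.9],[[0,0,-0.1],[0,-0.001,0],0.9],[[0,0,-0.1],[0,0,0],0.9],[[0,0,-0.08],[0,0,0],0.9]]'
```

```text
time: 8.37
tcp_pos: [0.5831, 0.241, 0.1534]
ee_rot: [179.5, 0.4, 81.4]
ft_force: [0.9, -1.6, 1.7]
opening: 0.0168
```

```bash
python3 -m jog '[[[0,0,-0.055],[0,0,0],0.9],[[0,0,0],[0,0,0],0.9],[[0,0,0],[0,0,0],0.9],[[0,0,0],[0,0,0],0.9]]'
```

```text
time: 8.7
tcp_pos: [0.5831, 0.2408, 0.1535]
ee_rot: [179.5, 0.4, 78.0]
ft_force: [0.5, -0.7, 1.2]
opening: 0.0162
```

```bash
python3 -m jog '[[[0,0,0],[0,0,0],0.4],[[0,0,0],[0,0,0],0.4],[[0,0,0],[0,0,0],0.3],[[0,0,0],[0,0,0.01],0.3],[[0,0,0],[0,0,0.03],0.2],[[0,0,0],[0,0,0.035],0.2],[[0,0,0],[0,0,0.035],0]]'
python3 - <<'E'
from h import *
print(robot.get_state()['qpos'],robot.get_state()['tcp_pos'])
s=dict(np.load('s1.npz'));W=pts(s);print('bottle',W[245,404],W[211,408],'spacer',np.nanmedian(W[280:298,340:360].reshape(-1,3),0))
b=snap('wrist');np.savez('s4.npz',**b)
I=b['image'].astype(int);W=pts(b);z=W[...,2]
m=(z>.168)&(z<.185)&(np.hypot(W[...,0]-.579,W[...,1]-.241)<.02)
r=m&(I[...,0]-I[...,1]>40);Q=np.array([ray(b,u,v,.176)[:2] for u,v in np.argwhere(r)[:,::-1]]);P=np.array([ray(b,u,v,.176)[:2] for u,v in np.argwhere(m)[:,::-1]])
print(len(P),len(Q))
if len(Q)>2:
  ev,V=np.linalg.eigh(np.cov(Q.T));print(Q.mean(0),np.degrees(np.arctan2(V[1,1],V[0,1]))%180,cv2.minEnclosingCircle((P*1000).astype(np.float32)))
E
```

```text
time: 9.28
tcp_pos: [0.579, 0.2387, 0.2613]
ee_rot: [180.0, 0.9, 78.3]
ft_force: [-0.1, 0.9, 0.4]
opening: 0.06
[-51.75348162  20.02012308  30.01423639  96.96626115  -9.94606994
  66.36156424 -30.8124735 ] [0.57904128 0.23873236 0.26128626]
bottle [ 0.75440104 -0.198229    0.03697151] [ 0.76067067 -0.18385058  0.11969817] spacer [ 0.59489682 -0.25559616  0.01969508]
491 36
[0.57793474 0.24025446] 163.1512566768171 ((580.1744995117188, 242.7946014404297), 11.419001579284668)
```

```bash
python3 -m jog '[[[0,0,-0.046],[-0.0065,-0.034,0],0.2],[[0,0,-0.046],[-0.0065,-0.034,0],0.2],[[0,0,-0.046],[-0.0065,-0.034,0],0.2],[[0,0,-0.046],[-0.0065,-0.034,0],0.2],[[0,0,-0.046],[-0.0065,-0.034,0],0.2],[[0,0,-0.046],[-0.0065,-0.034,0],0.2],[[0,0,-0.046],[-0.0065,-0.034,0],0.2],[[0,0,-0.046],[-0.0065,-0.034,0],0.2],[[0,0,-0.046],[-0.0065,-0.034,0],0.2],[[0,0,-0.046],[-0.0065,-0.034,0],0.2]]'
python3 -m jog '[[[0,0,-0.046],[-0.0065,-0.034,-0.01],0.2],[[0,0,-0.046],[-0.0065,-0.034,-0.02],0.2],[[0,0,-0.046],[-0.0065,-0.03,-0.02],0.2],[[0,0,-0.046],[-0.0065,-0.025,-0.02],0.2],[[0,0,0],[0,0,0],0.2],[[0,0,0],[0,0,0],0.2]]'
python3 - <<'E'
from h import *
s=snap('wrist');np.savez('s5.npz',**s);save(s['image'],'w3.png')
t=robot.get_state();print(t['tcp_pos'],t['ee_rot'],t['qpos'])
E
```

```text
time: 10.17
tcp_pos: [0.5144, -0.1058, 0.2791]
ee_rot: [179.2, -0.3, 51.7]
ft_force: [1.3, -0.3, -0.8]
opening: 0.0756
time: 10.67
tcp_pos: [0.4845, -0.2433, 0.2118]
ee_rot: [178.8, -0.7, 40.0]
ft_force: [-0.0, 0.6, 0.9]
opening: 0.0753
[ 0.48432402 -0.24307025  0.21187171] [178.76053065  -0.71335414  39.98613024] [-21.10243241  15.62609002  49.12126985 112.90384189 -14.40282561
  56.12362448 -15.22443319]
```

View pics/w3.png

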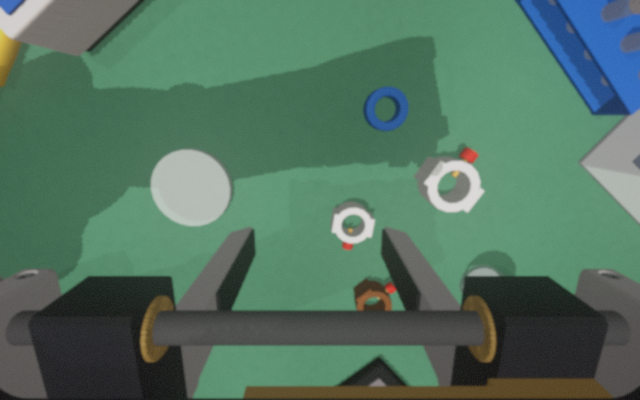

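Wrist view: the target collar is at (353,226), with its red head at (347,245). The large silver collar is at (453,186), the brown one at (373,297) and the spacer at (386,108).

Run:
```python
from h import *
s=dict(np.load('s5.npz'));W=pts(s);z=W[...,2];hsv=cv2.cvtColor(s['image'],cv2.COLOR_RGB2HSV)
v,u=np.indices(z.shape);B=(u>325)&(u<383)&(v>195)&(v<255)
t=B&(z>.022)&(hsv[...,1]<70)&(hsv[...,2]>130)
P=np.array([ray(s,a,b,.028)[:2] for b,a in np.argwhere(t)])
print(len(P),np.nanmedian(z[t]),cv2.minAreaRect((P*1000).astype(np.float32)),cv2.minEnclosingCircle((P*1000).astype(np.float32)))
c=np.array(cv2.minAreaRect((P*1000).astype(np.float32))[0])/1000
r=B&((hsv[...,0]<8)|(hsv[...,0]>172))&(hsv[...,1]>130)&(v>235)
Q=W[r];print('red',len(Q),np.nanmedian(Q,0),'uv',np.argwhere(r).mean(0)[::-1]);q=np.array([ray(s,a,b,.0185)[:2] for b,a in np.argwhere(r)]).mean(0)
d=q-c;print(q,np.hypot(*d),np.degrees(np.arctan2(d[1],d[0]))%360)
save(s['image'][190:265,310:400],'w3c.png',6)
```

```text
809 0.027265248023935044 ((475.5305480957031, -305.485595703125), (43.614356994628906, 46.46742630004883), 31.557737350463867) ((475.1866760253906, -305.8516845703125), 25.229164123535156)
red 45 [ 0.44973599 -0.32113476  0.01900012] uv [346.66666667 245.86666667]
[ 0.44940634 -0.32125945] 0.030517021518755096 211.123674309568
```

View pics/w3c.png

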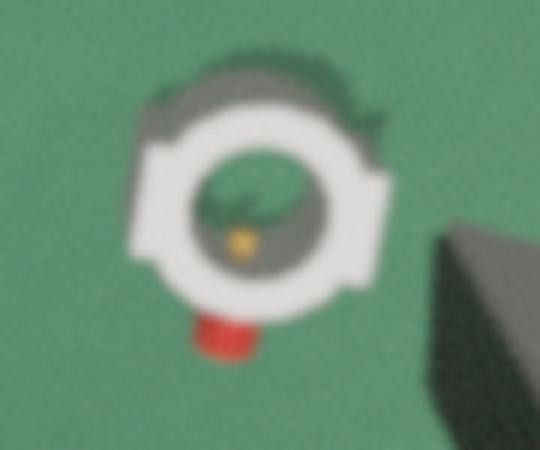

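The crop confirms it: screw axis at 211.5°, grip flats along 121.5°, so the tool yaw should be 31.5.

```bash
python3 -m jog '[[[0.0086,0.0234,-0.06],[-0.004,-0.02,-0.02],0.2],[[0,0,-0.06],[-0.004,-0.025,-0.03],0.2],[[0,0,-0.02],[-0.001,-0.012,-0.025],0.2],[[0,0,0],[0,0,-0.01],0.2],[[0,0,0],[0,0,0],0.2],[[0,0,0],[0,0,0],0.2]]'
```

```text
time: 11.22
tcp_pos: [0.4816, -0.2959, 0.1288]
ee_rot: [179.8, -0.4, 32.5]
ft_force: [0.0, 0.2, 0.2]
opening: 0.0751
```

```bash
python3 -m jog '[[[0,0,-0.015],[-0.005,-0.008,-0.01],0.2],[[0,0,0],[0,0,-0.02],0.2],[[0,0,0],[0,0,-0.02],0.2],[[0,0,0],[0,0,-0.01],0.2],[[0,0,0],[0,0,0],0.2],[[0,0,0],[0,0,0],0.2]]'
```

```text
time: 11.72
tcp_pos: [0.4814, -0.3015, 0.0725]
ee_rot: [179.5, -0.9, 32.1]
ft_force: [0.4, 0.5, 0.8]
opening: 0.0752
```

```bash
python3 -m jog '[[[0.004,0.014,-0.01],[-0.006,-0.004,-0.005],0.2],[[0,0,0],[-0.001,-0.001,-0.015],0.2],[[0,0,0],[-0.001,0,-0.015],0.2],[[0,0,0],[0,0,-0.01],0.2],[[0,0,0],[0,0,0],0.2]]'
```

```text
time: 12.13
tcp_pos: [0.475, -0.3083, 0.0302]
ee_rot: [180.0, -0.5, 31.5]
ft_force: [-0.4, -0.1, -0.2]
opening: 0.0755
```

```bash
python3 -m jog '[[[0,0,0],[0,0.003,-0.006],0.25],[[0,0,0],[0,0,-0.003],0.25],[[0,0,0],[0,0,0],0.3]]' 20; python3 -m jog '[[[0,0,0],[0,0,0],0.7],[[0,0,0],[0,0,0],0.7],[[0,0,0],[0,0,0],0.7],[[0,0,0],[0,0,0],0.7],[[0,0,0],[0,0,0],0.7]]' 20
```

```text
time: 12.38
tcp_pos: [0.4753, -0.3058, 0.0217]
ee_rot: [179.9, -0.5, 31.4]
ft_force: [-0.4, 0.2, 0.5]
opening: 0.067
time: 12.8
tcp_pos: [0.4761, -0.3059, 0.0231]
ee_rot: [179.9, -0.6, 31.4]
ft_force: [-0.5, -0.6, -1.3]
opening: 0.0461
```

```bash
python3 -m jog '[[[0,0,0],[0,0,0.01],0.7],[[0,0,0],[0,0,0.03],0.7],[[0,0,0],[0,0,0.04],0.7],[[0,0,0],[0,0,0.04],0.7],[[0,0,0],[0,0,0.04],0.7],[[0,0,-0.03],[0.003,0.01,0.04],0.7],[[0,0,-0.04],[0.006,0.03,0.02],0.7],[[0,0,-0.045],[0.006,0.03,0.01],0.7],[[0,0,-0.045],[0.006,0.03,0],0.7],[[0,0,-0.045],[0.006,0.03,0],0.7]]' 30
```

```text
time: 13.63
tcp_pos: [0.495, -0.1803, 0.2676]
ee_rot: [-179.9, -0.6, 18.2]
ft_force: [0.8, 0.5, -2.4]
opening: 0.0458
```

```bash
python3 -m jog '[[[0,0,-0.045],[0.007,0.033,0],0.7],[[0,0,-0.045],[0.007,0.033,0],0.7],[[0,0,-0.045],[0.007,0.033,0],0.7],[[0,0,-0.045],[0.007,0.033,0],0.7],[[0,0,-0.045],[0.007,0.033,0],0.7],[[0,0,-0.045],[0.007,0.033,0],0.7],[[0,0,-0.045],[0.007,0.033,0],0.7],[[0,0,-0.045],[0.007,0.033,0],0.7],[[0,0,-0.045],[0.007,0.033,0],0.7],[[0,0,-0.045],[0.007,0.033,0],0.7]]'
python3 -m jog '[[[0,0,-0.04],[0.004,0.02,0],0.7],[[0,0,-0.02],[0.003,0.012,0],0.7],[[0,0,0],[0,0,0],0.7],[[0,0,0],[0,0,0],0.7]]'
python3 -c "
from h import *
t=robot.get_state();print(t['qpos'])"
```

```text
time: 14.47
tcp_pos: [0.5624, 0.1625, 0.2758]
ee_rot: [-179.4, -0.9, -9.3]
ft_force: [0.7, -0.2, -1.1]
opening: 0.0454
time: 14.8
tcp_pos: [0.5686, 0.2042, 0.2769]
ee_rot: [-179.5, -0.9, -12.6]
ft_force: [-0.6, -0.2, -1.5]
opening: 0.0457
[ -67.24663046   20.75455489   53.83895797  100.75143336  -18.2256592
   66.68780403 -110.73733809]
```

Run:
```python
from h import *
a=snap('scene');b=snap('side');w=snap('wrist')
for n,s in zip('678',(a,b,w)): np.savez(f's{n}.npz',**s)
T=np.array(a['extrinsics'])
def proj(s,p):
    q=s['extrinsics'][:3,:3]@p+s['extrinsics'][:3,3];q=s['camera_matrix']@q;return q[:2]/q[2]
p=np.array([.575,.225,.2])
o=[]
for s in(a,b):
    u,v=proj(s,p).astype(int);print(u,v);o.append(cv2.resize(s['image'][v-40:v+40,u-53:u+53],(400,300),interpolation=cv2.INTER_CUBIC))
img=np.vstack([np.hstack(o),cv2.resize(w['image'][100:340,100:540],(800,436)) [:300]]);save(img,'d.png')
print(robot.get_state()['tcp_pos'],robot.get_state()['ee_rot'])
```

```text
403 300
265 113
[0.56863671 0.20300515 0.27696474] [-179.41619463   -0.84435219  -12.7010506 ]
```

View pics/d.png

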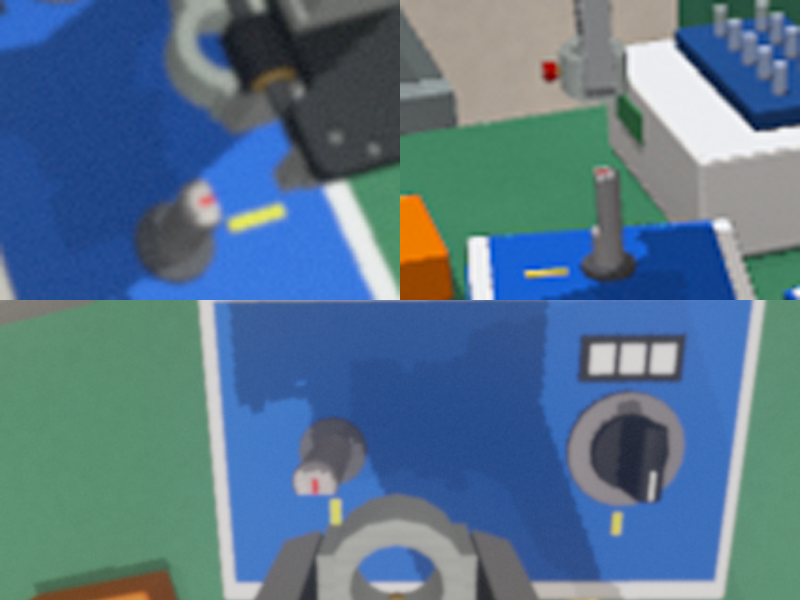

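The picture shows the flat and red line facing the index mark, and the collar held level with its red head on the -x side. Wrist crop: shaft top near (315,483), index mark (336,512), collar bore (397,570). I check the offsets numerically.

Run:
```python
from h import *
tcp=np.array([.5686,.2030,.2770])
for n,f in(('scene','s6'),('side','s7'),('wrist','s8')):
    s=dict(np.load(f+'.npz'));W=pts(s);z=W[...,2];I=s['image'].astype(int);hsv=cv2.cvtColor(s['image'],cv2.COLOR_RGB2HSV)
    def sel(m,h): return np.array([ray(s,a,b,h)[:2] for b,a in np.argwhere(m)])
    def pca(P): ev,V=np.linalg.eigh(np.cov(P.T)); return np.degrees(np.arctan2(V[1,1],V[0,1]))%180
    rs=np.hypot(W[...,0]-.5795,W[...,1]-.2415)<.022
    t=rs&(z>.168)&(z<.185);P=sel(t,.176);r=t&(I[...,0]-I[...,1]>35);Q=sel(r,.176)
    if len(P): print(n,'shaft',len(P),np.round(cv2.minEnclosingCircle((P*1000).astype(np.float32))[0],1),np.round((P.max(0)+P.min(0))*500,1),'red',len(Q),Q.mean(0) if len(Q) else 0,pca(Q) if len(Q)>3 else 0)
    dc=np.hypot(W[...,0]-tcp[0],W[...,1]-tcp[1])
    red=(dc<.05)&(z>.24)&(z<.30)&(I[...,0]-I[...,1]>80)
    if red.sum(): print(n,'screwhead',red.sum(),np.nanmedian(W[red],0)-tcp)
    top=(dc<.032)&(z>.276)&(z<.288)&(hsv[...,1]<70)
    if top.sum()>20: Q=W[top];c=cv2.minAreaRect((Q[:,:2]*1000).astype(np.float32));print(n,'collar top',top.sum(),c,np.median(Q[:,2]))
    rk=np.hypot(W[...,0]-.543,W[...,1]-.0755)<.03
    w=rk&(hsv[...,1]<80)&(hsv[...,2]>140)&(z>.135);P=sel(w,.144)
    if len(P)>4: print(n,'white',len(P),P.mean(0),pca(P))
```

```text
scene shaft 115 [582.6 240.2] [583.4 240.6] red 12 [0.57861424 0.24010187] 164.13935464174676
scene collar top 279 ((576.145751953125, 200.65762329101562), (51.655853271484375, 36.19136428833008), 41.1599235534668) 0.28116400143649
scene white 7 [0.53081085 0.07648126] 172.28486870277482
side shaft 40 [579.5 234.8] [578.9 234.8] red 5 [0.57943774 0.24487205] 54.63329245835997
side screwhead 11 [-0.03096346  0.00208666 -0.0055707 ]
side collar top 83 ((563.549560546875, 200.17184448242188), (50.71281814575195, 42.31247329711914), 50.297183990478516) 0.28272044970781224
wrist shaft 455 [581.4 240.8] [582.4 240.8] red 40 [0.57818062 0.24175141] 166.70202414377852
wrist screwhead 132 [-0.03034415  0.00771005 -0.0036391 ]
wrist collar top 4133 ((568.5426025390625, 206.78201293945312), (57.114009857177734, 43.643798828125), 54.824676513671875) 0.2815229474808317
wrist white 52 [0.53301824 0.07768695] 167.85182835270135
```

Run:
```python
from h import *
s=dict(np.load('s8.npz'));W=pts(s);z=W[...,2];tcp=np.array([.5686,.2030,.2770])
dc=np.hypot(W[...,0]-tcp[0],W[...,1]-tcp[1])
top=((dc<.03)&(z>.2775)&(z<.288)).astype(np.uint8)
cs,h=cv2.findContours(top,cv2.RETR_CCOMP,cv2.CHAIN_APPROX_NONE)
for c,hh in zip(cs,h[0]):
    if len(c)<40: continue
    P=np.array([ray(s,a,b,.2815)[:2]*1000 for a,b in c[:,0]],np.float32)
    print('hole' if hh[3]>=0 else 'outer',len(c),cv2.boundingRect(c),cv2.fitEllipse(P),cv2.minEnclosingCircle(P))
save(np.hstack([s['image'][250:400,240:400],np.repeat(top[250:400,240:400,None]*255,3,2)]),'e.png',2)
```

```text
outer 314 (263, 218, 114, 78) ((567.9218139648438, 203.8405303955078), (41.856632232666016, 53.451995849609375), 170.06771850585938) ((572.8704223632812, 202.01942443847656), 29.684246063232422)
hole 137 (292, 234, 52, 47) ((567.9103393554688, 204.12582397460938), (25.721481323242188, 26.458703994750977), 171.9007568359375) ((567.7738647460938, 204.1704559326172), 13.595812797546387)
```

View pics/e.png

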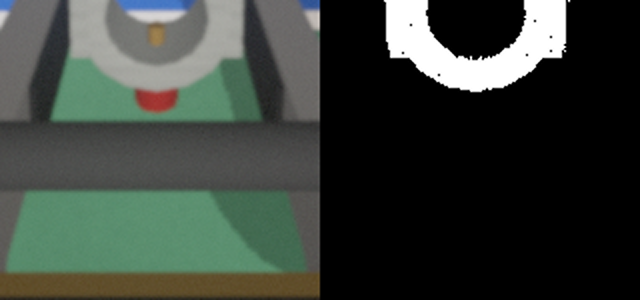

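```bash
python3 -m jog '[[[-0.0106,0.0069,0],[0.005,0.015,-0.005],0.7],[[0,0,0],[0.005,0.014,-0.015],0.7],[[0,0,0],[0.001,0.003,-0.015],0.7],[[0,0,0],[0,0,-0.01],0.7],[[0,0,0],[0,0,0],0.7],[[0,0,0],[0,0,0],0.7]]'
```

```text
time: 15.45
tcp_pos: [0.58, 0.2275, 0.2317]
ee_rot: [-180.0, -0.6, -13.1]
ft_force: [-0.7, -0.3, 0.1]
opening: 0.0457
```

```bash
python3 -m jog '[[[0,0,0.005],[0.002,0.011,-0.005],0.7],[[0,0,0],[0,0.002,-0.005],0.7],[[0,0,0],[0,0,0],0.7],[[0,0,0],[0,0,0],0.7]]'
```

```text
time: 15.78
tcp_pos: [0.5824, 0.2398, 0.2223]
ee_rot: [-179.9, -0.6, -13.0]
ft_force: [0.4, -0.6, -0.6]
opening: 0.0459
```

Run:
```python
from h import *
w=snap('wrist');a=snap('scene');b=snap('side');np.savez('s9.npz',**w)
def proj(s,p):
    q=s['extrinsics'][:3,:3]@p+s['extrinsics'][:3,3];q=s['camera_matrix']@q;return q[:2]/q[2]
p=np.array([.58,.24,.19]);o=[]
for s in(a,b):
    u,v=proj(s,p).astype(int);o.append(cv2.resize(s['image'][v-40:v+40,u-53:u+53],(400,300),interpolation=cv2.INTER_CUBIC))
save(np.vstack([np.hstack(o),np.hstack([cv2.resize(w['image'][190:310,240:400],(400,300),interpolation=cv2.INTER_CUBIC),np.zeros((300,400,3),np.uint8)])]),'f.png')
```

```text
(no output)
```

View pics/f.png

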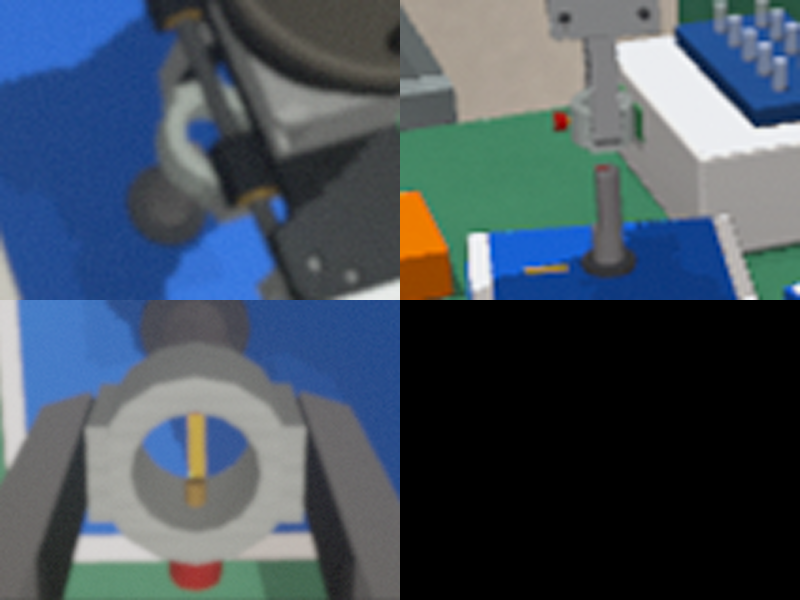

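The picture shows the collar right above the shaft in the side view (collar centred at x≈603, shaft top at 605). In the wrist view the screw tip, red head and index mark line up at x≈196. I descend gently.

```bash
python3 -m jog '[[[0,0,0],[-0.0005,0,-0.01],0.7],[[0,0,0],[0,0,-0.007],0.7],[[0,0,0],[0,0,-0.005],0.7],[[0,0,0],[0,0,-0.004],0.7],[[0,0,0],[0,0,0],0.7]]'
```

```text
time: 16.35
tcp_pos: [0.5818, 0.2392, 0.1938]
ee_rot: [-179.9, -0.7, -13.0]
ft_force: [-0.3, 0.2, -1.2]
opening: 0.0456
```

```bash
python3 -m jog '[[[0,0,0],[0,0.0005,-0.004],0.7],[[0,0,0],[0,0,-0.004],0.7],[[0,0,0],[0,0,-0.004],0.7],[[0,0,0],[0,0,-0.002],0.7],[[0,0,0],[0,0,0],0.7]]'
```

```text
time: 16.77
tcp_pos: [0.5818, 0.2396, 0.178]
ee_rot: [-179.9, -0.6, -13.0]
ft_force: [-0.2, -0.8, -0.6]
opening: 0.0459
```

Passing freely, with no contact. I continue to TCP z ≈ 0.1625.

```bash
python3 -m jog '[[[0,0,0],[0,0,-0.004],0.7],[[0,0,0],[0,0,-0.004],0.7],[[0,0,0],[0,0,-0.004],0.7],[[0,0,0],[0,0,-0.002],0.7],[[0,0,0],[0,0,0],0.7],[[0,0,0],[0,0,0],0.7]]'
```

```text
time: 17.27
tcp_pos: [0.5819, 0.2396, 0.1626]
ee_rot: [-179.9, -0.7, -13.0]
ft_force: [0.1, 0.4, -1.0]
opening: 0.0454
```

```bash
python3 -m jog '[[[0,0,0],[0.001,-0.0002,0],0.7],[[0,0,0],[0.0005,-0.0001,0],0.7]]'; python3 -m jog '[[[0,0,0],[0.0007,-0.00015,0],0.7],[[0,0,0],[0.0003,0,0],0.7]]'
```

```text
time: 17.43
tcp_pos: [0.5835, 0.2394, 0.1627]
ee_rot: [-179.9, -0.7, -13.0]
ft_force: [1.0, -0.6, -1.4]
opening: 0.0457
time: 17.6
tcp_pos: [0.5837, 0.2393, 0.1626]
ee_rot: [-179.9, -0.5, -13.0]
ft_force: [-3.1, -0.5, 0.9]
opening: 0.0458
```

```bash
python3 -m jog '[[[0,0,0],[0.0006,-0.0001,0],0.7]]'
python3 - <<'E'
from h import *
for i in range(4):
    w=snap('wrist' if i<2 else 'side' if i<3 else 'scene');t=robot.get_state();print(t['time'],t['ft_force'],t['torque'],t['tcp_pos'],t['ee_rot'])
    np.savez(f'f{i}.npz',**w)
E
```

```text
time: 17.68
tcp_pos: [0.5838, 0.2394, 0.1625]
ee_rot: [-179.9, -0.5, -13.0]
ft_force: [-5.5, -0.1, 2.3]
opening: 0.0456
17.7333 [-6.1019383   0.27305302  1.42647369] [0.06982868 1.54063916 0.05275598] [0.58384369 0.23936789 0.16254571] [-179.9111757    -0.47282327  -12.97755861]
17.7833 [-5.1801711   0.21829347  1.76337183] [ 0.04764105  1.58730101 -0.01449551] [0.58381529 0.23932852 0.16252017] [-179.91311675   -0.47363048  -12.97849208]
17.8333 [-4.84189944  0.0962588   0.88960251] [ 0.02899067  1.54765636 -0.01806872] [0.58378538 0.2393779  0.16250582] [-179.91625101   -0.47574819  -12.97312729]
17.8833 [-5.98651423  0.70774099  1.29947442] [0.05528988 1.53009398 0.02238065] [0.5837866  0.23934023 0.16253867] [-179.91146799   -0.47587966  -12.97792819]
```

The push is steady at about 5–6 N along +x. One last look before handing in.

Run:
```python
from h import *
w=dict(np.load('f1.npz'));b=dict(np.load('f2.npz'));a=dict(np.load('f3.npz'))
def proj(s,p):
    q=s['extrinsics'][:3,:3]@p+s['extrinsics'][:3,3];q=s['camera_matrix']@q;return q[:2]/q[2]
u,v=proj(b,np.array([.58,.24,.15])).astype(int)
save(np.hstack([cv2.resize(b['image'][v-40:v+40,u-53:u+53],(400,300),interpolation=cv2.INTER_CUBIC),cv2.resize(w['image'][170:290,240:400],(400,300),interpolation=cv2.INTER_CUBIC)]),'g.png')
def pca(P): ev,V=np.linalg.eigh(np.cov(P.T)); return np.degrees(np.arctan2(V[1,1],V[0,1]))%180
W=pts(w);z=W[...,2];I=w['image'].astype(int);hsv=cv2.cvtColor(w['image'],cv2.COLOR_RGB2HSV)
t=(np.hypot(W[...,0]-.5805,W[...,1]-.241)<.011)&(z>.168)&(I[...,0]-I[...,1]>35)
Q=np.array([ray(w,x,y,.176)[:2] for y,x in np.argwhere(t)]);print('red line',len(Q),Q.mean(0) if len(Q) else 0,pca(Q) if len(Q)>3 else 0)
k=(np.hypot(W[...,0]-.543,W[...,1]-.0755)<.03)&(hsv[...,1]<80)&(hsv[...,2]>140)&(z>.135)
Q=np.array([ray(w,x,y,.144)[:2] for y,x in np.argwhere(k)]);print('knob',len(Q),pca(Q) if len(Q)>3 else 0)
Wb=pts(b);print('spacer',np.nanmedian(Wb[280:298,340:360].reshape(-1,3),0),'bottle',Wb[245,404])
c=(np.hypot(W[...,0]-.583,W[...,1]-.24)<.024)&(np.hypot(W[...,0]-.583,W[...,1]-.24)>.015)&(z>.16)&(z<.175)
P=W[c];A=np.c_[P[:,:2]-P[:,:2].mean(0),np.ones(len(P))];k=np.linalg.lstsq(A,P[:,2],rcond=None)[0];print('collar top plane',k,len(P))
```

```text
red line 78 [0.5783739  0.24171532] 166.99473960372075
knob 90 168.05922518102278
spacer [ 0.59479877 -0.2553459   0.01952583] bottle [ 0.75347468 -0.19942313  0.0382437 ]
collar top plane [-0.03790255  0.00970411  0.16698316] 3124
```

View pics/g.png

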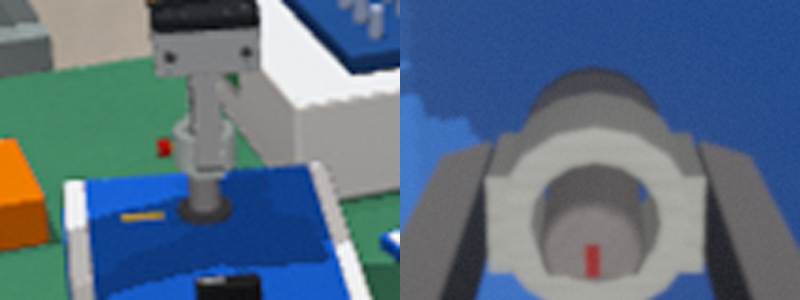

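The collar sits over the shaft, with the red line and screw aligned and the collar top at 0.167, so its centre is at 0.153. I hand in.

```bash
python3 -c "
from h import *
print(robot.finish_job());t=robot.get_state();print(t['time'],t['ft_force'],t['opening'])"
```

```text
the job is handed in; nothing more can be done
None
the job is handed in; nothing more can be done
```

The job is handed in at about 17.9 s. No verdict is reported, but none of my last checks failed.

- **Knob:** I turned it to its stop. The pointer measures 168.1° against the drive's -x at about 168°, so it is at zero.
- **Shaft:** I gripped it on the flat (opening 16.8 mm), turned it to the index mark and released it. The red line now measures 167.0°, within about 0.02 rad of facing the mark.
- **Collar:** I picked up the small silver collar, lowered it over the shaft with no contact on the way, and pressed it 1.9 mm towards the flat. It is still gripped, at 45.6 mm opening.
    - **Height:** its centre is at z ≈ 0.153 m, and the middle of the flat is at 0.1535 m.
    - **Tilt:** about 0.04 rad.
    - **Push:** the screw tip presses with a steady 5–6 N, taken from the wrist force reading.
- **Bystanders:** the spacer and bottle readings agree with the start to within about 2 mm.

The shaft-axis readings from different views disagreed, by 1–3 mm between wrist views and up to 7 mm with the side camera. I used the wrist view taken at the final tool yaw. The contact point agreed with it: 1.9 mm of travel against 2 mm of play expected.

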